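Latch the packed instrument case

TASK

The black instrument case on the bench is packed, but its lid still stands ajar. Tip the wire loop of its draw latch over so that it drops behind the keeper hook on the lid, then swing the lever back and press it down flat until it snaps over centre and clamps the lid shut. Leave the latch of the orange case alone: that one is still being packed.

Things in the scene. Friction and masses are not known exactly. Their poses are not given: they have to be found in the camera images.
- black: Black case to latch, fixed, 240 mm wide (y), 182 deep (x -95 to +87), 150 high. Origin on the bench below the lever pivot; z up, x from body shell to lid (seam on top at x 33). The latch is on top, at y 0, and moves in the x-z plane. Lever pivot: x 0, z 168 mm. A gasket spring holds the lid ajar 6 mm at the top; about 25 N shuts it. The loop is hinged on the lever, 28 mm from the pivot.
- black_lever_tip (a point): Free red end of its steel lever (24 mm wide, 4 thick), 80 mm from the pivot, mid-thickness. Starts upright within 10 degrees; light friction holds it where left. Latched it lies level against a stop, tip at case x -80, z 170 mm. To close, swing it towards case -x and down: with the loop hooked it resists with 3 to 5 N at the tip, until it snaps over centre some 10 degrees before the stop.
- black_bar (a point): Middle of the yellow crossbar (8 mm thick, 46 long, along case y) of its wire loop, 95 mm from the loop's hinge; two 5 mm legs straddle the lever. Starts leaning 8 to 22 degrees past upright towards case -x, 30 to 45 mm above the lever's end. It swings freely, weighs 40 g; pushed past upright towards case +x it falls by itself and, the lever unmoved, lands behind the keeper.
- black_keeper (a point): Keeper hook on the black lid: steel blade 28 mm wide (y), 6 thick, leaning 18 degrees to case +x, reaching 11 mm above and below this point, which is on its back (+x) face at pivot height; case x 63.5 mm with lid shut, 69.5 ajar. Axes as the case. Latched, the bar bears on this face; a pad lies 5.5 mm below the point.
- orange_bar (a point): Middle of the loop crossbar on the orange case, which is built like the black one and also stands open. To be left alone.

How it is judged:
On the way:
1. the black case's loop bar lies behind its keeper hook while the lever still stands up (x of black_bar in the frame of black_keeper above 0.001 m and z of black_bar in the frame of black_keeper below 0.008 m and z of black_lever_tip in the frame of black above 0.21 m), for 0.2 s.
At the end, for the whole second after the job is handed in: The black case's loop bar is behind its keeper hook (bar no more than 9 mm above the keeper point), its lever lies flat past centre (end within 7 mm of its stop) and the lid is clamped shut (keeper within 3 mm of its shut position), all staying so by themselves (x of black_bar in the frame of black_keeper above 0 m and z of black_bar in the frame of black_keeper below 0.009 m and z of black_lever_tip in the frame of black below 0.177 m and x of black_keeper in the frame of black below 0.0665 m); the robot touches nothing.
It fails at once if the orange case's loop is moved more than 25 mm (distance of orange_bar from where it was at the start of the episode above 0.025 m).
It also fails if it takes over 38 s, if anything falls off the work surface, if the arm or the gripper's body presses on something with over 40 N, if the wrist force passes 120 N, or if a joint passes its speed limit or range.

ROBOT

A 6-joint arm with a two-finger parallel gripper is mounted at the origin on the work surface. World frame = base frame: x ahead of the robot, y to its left, z up, the work surface at z = 0. Lengths are in m, angles in rad, forces in N, time in s.
With the tool pointing down it reaches from about 0.275 to 0.875 m from the base axis. Payload 12.5 kg.
Tool frame: the origin (TCP) lies between the finger pads; the fingertips stand 25 mm ahead of it and the grasp point (between the pads) lies 6 mm ahead of it; z points along the fingers, y is the direction in which the jaws open and shut (so a half turn about z gives the same grasp; the last joint's range is limited). The gripper opens to 85 mm and grips with 20 to 120 N. Pads are 22 mm wide; open, the fingers measure 114 mm over their backs; the gripper's body (76 mm by 85 mm) begins 54 mm behind the grasp point. The pads swing forward as they close: fully open they stand 13 mm farther back than shut.
Start: joints at [1.031, 0.351, 1.652, -0, 1.139, -0.085], TCP at [0.242, 0.494, 0.256] pointing down, gripper open.
Joint ranges: [-2.75, 2.75], [-0.79, 2.1], [0.01, 2.65], [-1.57, 4.71], [0.07, 3.14], [-2.87, 2.87]. Speed limits (rad/s): [2.22, 2.22, 2.79, 3.14, 3.14, 3.14].

INTERFACE

Orientations are given as a 3x3 rotation matrix whose columns are the frame's x, y, z axes.
In Python, from plant import manip gives the robot as it stands.
- The arm moves only by the tool send_rows, never from a script. Its argument "moves" is one flat list of numbers, 5 for each row, row after row: the finger opening in m, from 0 to 0.0854, then the shift along the tool's x, y, z in m, then the turn about the tool's z in rad. A call has 1 to 20 rows; each row shifts and turns the commanded pose from where the row before left it, along the tool's axes as they then stand; what a row does not reach is not made up. A row lasts 1/8 s, in which the tool goes at most 62.5 mm and 10.7 degrees, less where a joint would pass 70% of its speed; a pose out of reach is approached as far as the arm can. A call with a gripper value outside its range is refused whole. The fingers move at their own pace and stop on an object; the grip force is fixed at half the most. Time passes only in rows, so rows that do not move let the fingers close. It gives the time, the measured TCP pose, the force and the opening at its end, in the units of the state.
- manip.read_state(): the state, without advancing time (a new reading comes with each control period).
- manip.capture(name): name is "side" or "top"; returns a dict with "color" (480x640x3 uint8, red, green, blue), "depth" (480x640 float32, m along the optical axis (not along the pixel's ray), 0 where there is no reading), "camera_matrix" (3x3 intrinsics, pixels), "origin" and "rotation" of the camera in the world. Camera axes: x right, y down, z forward; pixel columns grow to the right and rows downward; lengths in m; the calibration is good to about 2 mm. A picture is of the moment at which its call begins.
- manip.sign_off(): hands the job in, once; it reports no verdict.
Trained networks look in the newest picture that a camera, given by its name, has taken for a name from the list of things; names that differ only in an ending like _2 or _b are one class to them, and where a whole thing is asked for, a point or a joint stands for the part that bears it (a point fixed in the world has none). Each returns a list of dicts, best first, with "p" (0 to 1); they miss things now and then, are a little off and sometimes report something else, mostly with a low value. They report only what shows in the picture. A call takes as long as a camera call.
- manip.find_in(camera, label): "at" ([x, y, z] in m, in the coordinates of the camera as it stood for that picture, good to about 4 mm: the middle of the surface that is visible of it).
- manip.masks_of(camera, label): "pixels" (480x640 bool, what is visible of it).
- manip.tip_of(camera, label): "at" ([x, y, z] in m, in the coordinates of the camera as it stood for that picture, good to about 4 mm: a listed point, or the origin of a listed thing).
The state is a dict: "time_s": time; "joints": joint angles; "joint_velocities": joint speeds; "effort": joint torques, N m; "eef_pos": TCP position; "eef_rot": TCP orientation; "wrist_force": force on the tool from outside, world axes, zero at the start; "moment": the same for the moment, N m; "grip_width": finger opening in m.
Only numpy, scipy, OpenCV 4.12 (cv2) and the standard library are available. Lean on these libraries where they do the work, as an engineer would, in place of code of your own. Each camera call takes 0.05 s, during which the arm holds its last target. There are 200 camera calls.

## Working session

There is one attempt and no reset: what is moved stays moved. The work goes in short steps, Python scripts to look and compute and a tool call to move; the robot and the scene stay as the last step left them, time stands still between calls to the robot, and variables do not carry over. Pictures are saved under pics/ and viewed, about 8 in all and at most 12, crops included, and the job is handed in when it is done.

Besides the shell and the picture viewer there is one more tool, called after "Request:" in YAML: its name, and indented under it one key for each argument. send_rows: Moves the arm, as the interface text tells. Its arguments: {"type":"object","properties":{"moves":{"type":"array"}},"required":["moves"]}

```bash
ls; mkdir -p pics
cat > h.py <<'E'
from plant import manip
import numpy as np, cv2
def look(cam,labels):
    c=manip.capture(cam);R=np.array(c["rotation"]);o=np.array(c["origin"])
    for l in labels:
        for d in manip.tip_of(cam,l)[:3]:
            print(cam,l,round(d["p"],2),np.round(o+R@np.array(d["at"]),4))
    return c
def save(c,n,crop=None):
    im=c["color"][:,:,::-1]
    if crop: a,b,e,f=crop; im=cv2.resize(im[b:f,a:e],None,fx=2,fy=2)
    cv2.imwrite("pics/"+n,im)
E
python3 - <<'E'
from h import *
L=["black","black_lever_tip","black_bar","black_keeper","orange_bar"]
a=look("side",L);b=look("top",L)
cv2.imwrite("pics/a.png",cv2.resize(np.hstack([a["color"],b["color"]])[:,:,::-1],(800,300)))
save(a,"s.png");save(b,"t.png")
s=manip.read_state();print(s["time_s"],s["eef_pos"],s["eef_rot"],a["origin"],b["origin"])
E
```

```text
pics
side black 0.89 [ 0.5456 -0.2334 -0.003 ]
side black_lever_tip 0.87 [ 0.5506 -0.2328  0.2486]
side black_bar 0.59 [ 0.5219 -0.2305  0.2906]
side black_keeper 0.9 [ 0.6165 -0.2367  0.1747]
side orange_bar 0.96 [0.4775 0.1731 0.2898]
top black 0.59 [ 0.5428 -0.2343 -0.0009]
top black_lever_tip 0.58 [ 0.5526 -0.233   0.2476]
top black_bar 0.57 [ 0.5221 -0.2289  0.2858]
top black_bar 0.47 [0.4807 0.1765 0.2861]
top black_keeper 0.75 [ 0.6106 -0.2446  0.1642]
top orange_bar 0.64 [0.4736 0.1763 0.2874]
0.6 [0.24156871 0.49409729 0.25627804] [[-8.98362535e-01  4.39254772e-01  5.82866023e-06]
 [ 4.39254772e-01  8.98362535e-01 -2.66341131e-05]
 [-1.69354113e-05 -2.13668226e-05 -1.00000000e+00]] [0.49264789 0.58708183 0.67995449] [ 0.29505563 -0.01642663  1.13811759]
```

View pics/s.png

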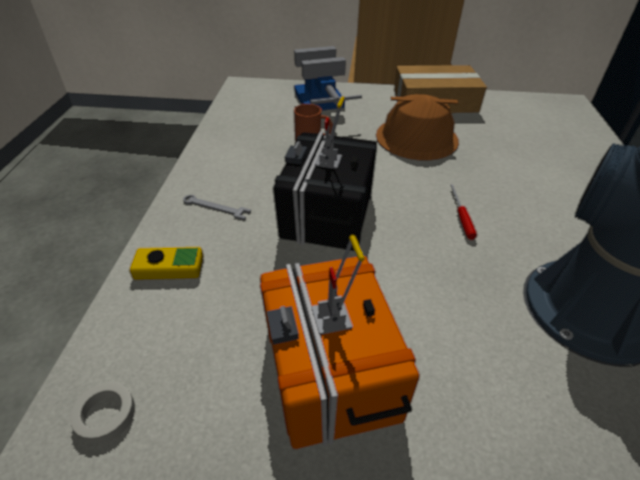

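View pics/t.png

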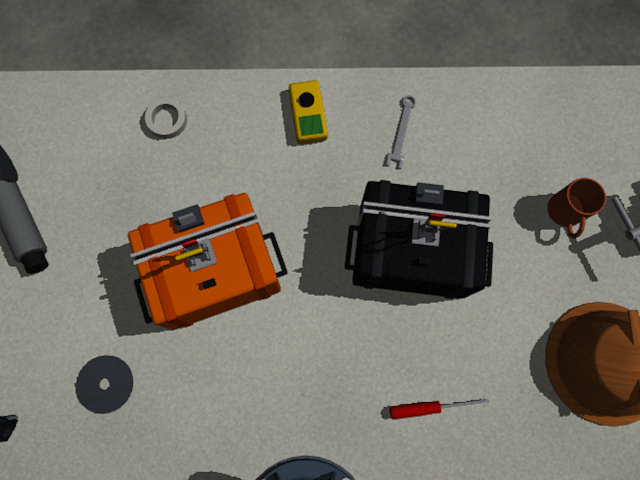

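The side view shows the black latch at about (330,145), with its red lever tip and yellow bar. The top view shows it at about (435,225). The black seam runs from (364,205) to (490,221), so the case yaw is about -7°. My plan is to go behind the bar with the fingers shut.

Request:
send_rows:
  moves: [0,0,0,-0.055,-0.165,0,0,0,-0.055,-0.165,0,-0.019,-0.04,0,0,0,-0.019,-0.04,0,0,0,-0.019,-0.04,0,0,0,-0.019,-0.04,0,0,0,-0.019,-0.04,0,0,0,-0.019,-0.04,0,0,0,-0.019,-0.04,0,0,0,-0.019,-0.04,0,0,0,-0.019,-0.04,0,0,0,-0.019,-0.04,0,0,0,-0.019,-0.04,0,0,0,-0.019,-0.04,0,0,0,-0.019,-0.04,0,0,0,-0.019,-0.04,0,0,0,-0.019,-0.04,0,0,0,-0.019,-0.04,0,0,0,-0.019,-0.04,0,0]

```text
time_s: 2.98
eef_pos: [0.4777, -0.2223, 0.3663]
eef_rot: [[-0.992, 0.125, 0.0], [0.125, 0.992, -0.0], [-0.0, 0.0, -1.0]]
wrist_force: [0.9, 0.3, -0.0]
grip_width: 0.0001
```

Run:
```python
from h import *
L=["black","black_lever_tip","black_bar","black_keeper"]
a=look("side",L);b=look("top",L)
save(a,"s2.png",(220,20,460,240));save(b,"t2.png",(320,150,560,330))
# yaw from seam / case mask
m=manip.masks_of("top","black")
if m:
    v,u=np.nonzero(m[0]["pixels"]);K=b["camera_matrix"];d=b["depth"][v,u]
    P=np.c_[(u-K[0,2])/K[0,0]*d,(v-K[1,2])/K[1,1]*d,d]@np.array(b["rotation"]).T+b["origin"]
    P=P[abs(P[:,2]-.15)<.006];print(len(P),cv2.minAreaRect(P[:,:2].astype(np.float32)*1000))
s=manip.read_state();print(s["time_s"],s["eef_pos"],np.round(s["eef_rot"],3),s["wrist_force"],s["grip_width"])
```

```text
side black 0.8 [ 0.5456 -0.233  -0.0007]
side black_lever_tip 0.7 [ 0.5477 -0.2337  0.2522]
side black_bar 0.63 [ 0.5246 -0.2284  0.2939]
side black_keeper 0.62 [ 0.6161 -0.2418  0.171 ]
top black 0.71 [ 0.5429 -0.2382  0.003 ]
top black_keeper 0.66 [ 0.6111 -0.2467  0.1668]
4270 ((549.2626953125, -170.990234375), (119.62639617919922, 191.55325317382812), 80.14248657226562)
3.525 [ 0.4773786  -0.22025415  0.36654971] [[-0.992  0.124  0.   ]
 [ 0.124  0.992 -0.   ]
 [-0.    -0.    -1.   ]] [0.15631681 0.58028092 0.255752  ] 2.6221327704469635e-05
```

View pics/s2.png

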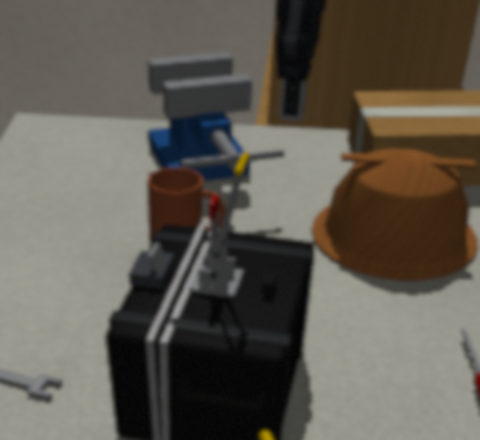

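Request:
send_rows:
  moves: [0,0,-0.002,0.038,0,0,0,0,0.038,0,0,-0.02,0,0,0,0,-0.01,0,0,0,0,-0.01,0,0,0,0,-0.01,0,0,0,0,-0.01,0,0,0,0,-0.01,0,0,0,0,-0.006,0,0,0,0,0,0,0,0,0,0,0,0,0,0,0,0,0,0,0,0,0,0,0]

```text
time_s: 5.15
eef_pos: [0.5525, -0.2323, 0.2904]
eef_rot: [[-0.992, 0.125, 0.0], [0.125, 0.992, -0.0], [-0.0, -0.0, -1.0]]
wrist_force: [0.4, 0.1, 0.9]
grip_width: 0.0001
```

Run:
```python
from h import *
L=["black_lever_tip","black_bar","black_keeper"]
a=look("side",L);b=look("top",L)
save(a,"s3.png",(220,20,460,240))
s=manip.read_state();print(s["time_s"],s["eef_pos"],s["wrist_force"])
```

```text
side black_lever_tip 0.57 [ 0.548  -0.2297  0.2486]
side black_bar 0.6 [ 0.6304 -0.2483  0.1673]
side black_keeper 0.88 [ 0.6157 -0.244   0.1709]
side black_keeper 0.51 [ 0.629  -0.2465  0.1675]
5.55 [ 0.55259994 -0.23225204  0.290322  ] [-0.22713095  0.13457345 -0.46851138]
```

View pics/s3.png

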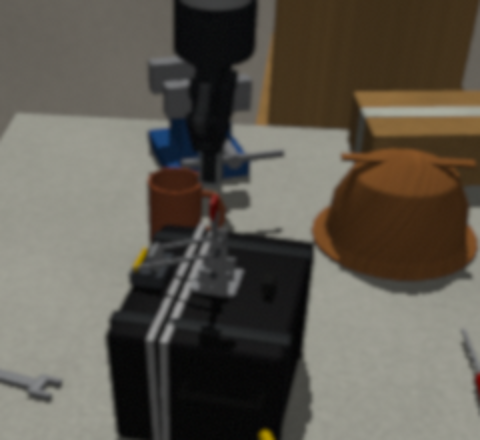

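The bar is behind the keeper, at (138,258) in the crop, with the lever still upright. Next I swing the lever back from its +x side.

Request:
send_rows:
  moves: [0,-0.015,0,0,0,0,-0.015,0,0,0,0,0,0,0.016,0,0,0,0,0.016,0,0,0.008,0,0,0,0,0.008,0,0,0,0,0.009,0,0,0,0,0.0086,0,0.0003,0,0,0.0086,0,0.0003,0,0,0.0083,0,0.0026,0,0,0.0083,0,0.0026,0,0,0.0075,0,0.0048,0,0,0.0075,0,0.0048,0,0,0.0065,0,0.0064,0,0,0.0065,0,0.0064,0]

```text
time_s: 7.42
eef_pos: [0.4959, -0.2252, 0.2296]
eef_rot: [[-0.992, 0.124, 0.0], [0.124, 0.992, -0.0], [-0.0, -0.0, -1.0]]
wrist_force: [3.8, -0.5, 2.0]
grip_width: -0.0
```

Run:
```python
from h import *
L=["black_lever_tip","black_bar","black_keeper"]
a=look("side",L);b=look("top",L)
save(a,"s4.png",(220,20,460,240))
s=manip.read_state();print(s["time_s"],s["eef_pos"],s["wrist_force"])
```

```text
side black_lever_tip 0.66 [ 0.4779 -0.222   0.2117]
side black_bar 0.57 [ 0.6145 -0.245   0.1682]
side black_keeper 0.77 [ 0.6121 -0.2422  0.1719]
top black_keeper 0.97 [ 0.6022 -0.2484  0.1659]
7.825 [ 0.49618365 -0.22520719  0.23014023] [-0.42559129  0.86492031  2.50904459]
```

View pics/s4.png

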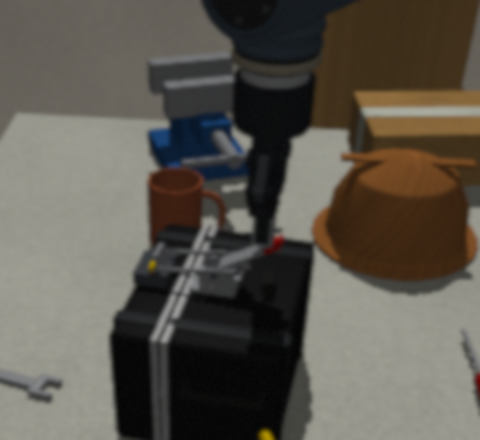

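The lever is at about 60° with its tip at (275,245), and the bar is bearing on the keeper. I'll carry on down.

Request:
send_rows:
  moves: [0,0.0043,0,0.0082,0,0,0.0043,0,0.0082,0,0,0.0017,0,0.006,0,0,0.0017,0,0.006,0,0,0,0,0.002,0,0,0,0,0.002,0,0,0,0,0.001,0,0,0,0,0,0]

```text
time_s: 8.82
eef_pos: [0.4844, -0.2237, 0.197]
eef_rot: [[-0.992, 0.124, 0.0], [0.124, 0.992, -0.0], [-0.0, -0.0, -1.0]]
wrist_force: [-1.3, -0.0, 3.8]
grip_width: -0.0005
```

Run:
```python
from h import *
L=["black_lever_tip","black_bar","black_keeper"]
a=look("side",L)
s=manip.read_state();print(s["time_s"],s["eef_pos"],s["wrist_force"])
```

```text
side black_lever_tip 0.64 [ 0.4669 -0.218   0.1715]
side black_bar 0.43 [ 0.6137 -0.244   0.1722]
side black_keeper 0.61 [ 0.6117 -0.2389  0.1705]
9.025 [ 0.48440768 -0.22374684  0.19700945] [-1.91424695  1.09124458  5.14905963]
```

Request:
send_rows:
  moves: [0,0,0,0.001,0,0,0,0,0.001,0,0,0,0,0,0]

```text
time_s: 9.4
eef_pos: [0.4844, -0.2238, 0.1967]
eef_rot: [[-0.992, 0.124, 0.001], [0.124, 0.992, -0.001], [-0.001, -0.001, -1.0]]
wrist_force: [-9.6, 3.9, 24.5]
grip_width: -0.0001
```

Request:
send_rows:
  moves: [0,0,0,-0.02,0,0,0,0,-0.05,0,0,0,0,-0.05,0,0,0.03,0,-0.03,0,0,0.03,0,0,0,0,0,0,0,0,0,0,0,0,0]

```text
time_s: 10.28
eef_pos: [0.4252, -0.2164, 0.3446]
eef_rot: [[-0.992, 0.125, 0.0], [0.125, 0.992, -0.0], [-0.0, -0.0, -1.0]]
wrist_force: [-0.2, 0.2, -0.9]
grip_width: 0.0
```

Run:
```python
from h import *
L=["black_lever_tip","black_bar","black_keeper","orange_bar"]
a=look("side",L);b=look("top",L)
save(a,"s5.png",(220,20,460,240))
s=manip.read_state();print(s["time_s"],s["eef_pos"],s["wrist_force"])
```

```text
side black_lever_tip 0.72 [ 0.4663 -0.2186  0.17  ]
side black_bar 0.47 [ 0.6115 -0.2469  0.1697]
side black_keeper 0.67 [ 0.6095 -0.2404  0.1707]
side orange_bar 0.94 [0.4784 0.1783 0.2917]
top black_bar 0.68 [ 0.6109 -0.2397  0.1617]
top black_bar 0.61 [0.4758 0.1764 0.288 ]
top black_keeper 0.6 [ 0.6052 -0.2454  0.1646]
top orange_bar 0.61 [0.4767 0.1742 0.2839]
10.775 [ 0.42486909 -0.21622795  0.34463557] [ 0.62012301 -0.7397577  -0.34774239]
```

View pics/s5.png

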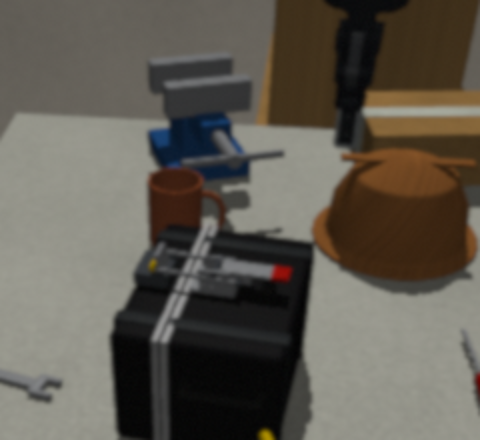

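The lever lies flat, with its red end at (282,273). The bar is hooked behind the keeper at (152,265), and the gripper is clear. I'm handing it in.

```bash
python3 -c "
from plant import manip
manip.sign_off()"
```

```text
the job is handed in; nothing more can be done
```

The black case looks latched, and I handed the job in at about 10.8 s of the 38 s allowed. With closed fingers I tipped the loop over, and it fell behind the keeper while the lever was still upright. I then swung the lever back along its arc and pressed it onto its stop, peaking at about 25 N, and backed the arm away.

**Last checks, arm clear of the case:**
- **Lever:** the tip was at z 0.170 m, its latched height, and stayed there after I let go.
- **Bar:** it was at keeper height, about 2 mm (side camera) to 6 mm (top camera) behind the keeper point.
- **Lid:** the keeper had moved about 6 mm towards shut from its ajar position, about what full closing needs.
- **Orange case:** its bar read within 5 mm of its starting position, about the detectors' error.

**Disagreement:** the two cameras differed by about 4 to 8 mm on the bar and keeper positions. That puts the bar's 2 mm side reading within detector error. The top camera did not report the lever tip at the end, so the lever reading comes from the side camera alone. The side picture agrees: it shows the lever lying flat and the bar hooked.

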